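# Unload a bearing from its gauging nest with the lift-out lever

## Task

The bearing in the gauging nest has been checked and sits too deep to be gripped: press the lift-out lever all the way down, so that its pin pokes the bearing up out of its pocket. Then take the bearing and lay it flat on the floor of the empty parts tray without dropping it. Leave the bearing in the other tray, the caliper, the hexagon nut and the wrench where they are.

Things in the scene. Friction and masses are not known exactly. Their poses are not given: they have to be found in the camera images.
- bearing_center (a point): Centre (half-way up) of the bearing to be unloaded: a sealed steel ball bearing, plain disc 47 mm in diameter and 14 mm high (110 g), bore closed with a plastic plug, so treat it as solid. It lies flat in the nest's pocket, its z axis up. At the start its top face is 2 mm below the pocket's rim, so it cannot be gripped; with the lever fully down its top face stands 11.5 mm above the rim and its centre 4.5 mm above the rim, its lowest 2.5 mm still guided in the pocket.
- pocket (a point): Centre of the pocket's mouth, level with the top rim of the nest ring (62 mm above the bench). The pocket is a 48 mm round recess, 16 mm deep, in a turned steel ring (69 mm across at the top, with a 90 mm flange 9 mm lower); a 27 mm access hole in its floor lets a 24 mm lift-out pin come up from below. Its x axis points away from the lever paddle, so the paddle is on its -x side. The ring and its 220 x 104 mm base are fixed to the bench.
- lift_lever (a joint): Angle of the lift-out lever (rad): 0 to 0.02 at the start with the paddle up, 0.25 with the paddle fully down on its stop. It rocks about a level pivot between paddle and nest, parallel to the pocket's y axis, 60 mm from the pocket's axis; the pin rises 60 mm per rad, 15 mm in all. The pivot is stiff: the lever stays where it is left, and takes about 3 to 7 N at the paddle to press.
- lever_pad (a point): Centre of the top face of the lever's paddle, a ribbed black rubber pad 30 x 32 mm at the outer end of the lever, 150 mm from the pocket's axis. Its top is about 45 mm above the bench when up and about 23 mm when fully down; it is pressed straight down from above. This point moves with the lever, hardly sideways (under 5 mm).
- tray_empty: The empty one of two equal square aluminium parts trays, fixed to the bench: 124 x 124 mm outside, 118 mm inside, rim 26 mm above the bench, walls 3 mm, black rubber liner. The origin is the centre of its underside on the bench, the inner floor is 4.5 mm higher; x and y run along its sides.
- tray_used: The other tray, of the same size and make, which already holds a bearing; origin as for the empty tray. The two trays may stand either way round.
- bearing_b_center (a point): Centre (half-way up) of the bearing already lying in the other tray, same make and size; to be left alone.
- caliper: Vernier caliper lying on the bench behind the work, 63 x 200 x 7 mm, origin at the centre of its underside; to be left alone.
- big_nut: Plain steel hexagon nut lying flat, 47 mm across its corners, 20 mm high, origin at the centre of its underside; to be left alone.
- wrench: Combination wrench, 34 x 175 x 8 mm, lying on the bench to the right of the trays, origin at the centre of its underside; to be left alone.
There are look-alikes about, which are no part of the job. What is shaped like the part that bears bearing_center but purple or turquoise is not meant. What is shaped like the tray_empty but white is not meant.

How it is judged (in metres and radians):
On the way:
1. the lever is pressed down (past 0.225 rad) and its pin holds the bearing up, at least 9 mm proud of the pocket's rim and still over the pocket (within 4 mm) (value of joint lift_lever above 0.225 rad and z of bearing_center in the frame of pocket above 0.002 m and horizontal distance between bearing_center and pocket below 0.004 m and angle between bearing_center's own z axis and vertical below 0.12 rad), for 0.2 s.
At the end, for the whole second after the job is handed in: The bearing lies flat (within 0.1 rad) and at rest on the floor of the empty tray (its centre 11.5 mm +- 3 mm above the tray's underside, and within the walls: at most 40 mm from the tray's centre along each side), released (x of bearing_center in the frame of tray_empty between -0.04 and 0.04 m and y of bearing_center in the frame of tray_empty between -0.04 and 0.04 m and z of bearing_center in the frame of tray_empty between 0.0085 and 0.0145 m and angle between bearing_center's own z axis and vertical below 0.1 rad and linear speed of bearing below 0.02 m/s); the robot touches nothing.
It fails at once if the bearing is dropped (falls free of the fingers at over 0.7 m/s, a fall of some 25 mm) (linear speed of bearing above 0.7 m/s and contact force between the fingers and bearing below 0.05 N).
It fails at once if the bearing in the other tray is moved by more than 25 mm (distance of bearing_b_center from where it was at the start of the episode above 0.025 m).
It fails at once if the caliper, the hexagon nut or the wrench is moved by more than 25 mm (distance of any of caliper, big_nut, wrench from where it was at the start of the episode above 0.025 m).
It also fails if it takes over 48 s, if anything falls off the work surface, if the arm or the gripper's body presses on something with over 40 N, if the wrist force passes 120 N, or if a joint passes its speed limit or range.

## Robot

A 6-joint arm with a two-finger parallel gripper is mounted at the origin on a cart in front of the work surface, level with it; the furniture and walls round the work are solid. World frame = base frame: x ahead of the robot, y to its left, z up, the work surface at z = 0. Lengths are in mm, angles in rad, forces in N, time in s.
With the tool pointing down it reaches from about 250 to 800 mm from the base axis. Payload 8.5 kg.
Tool frame: the origin (TCP) lies between the finger pads; the fingertips stand 8 mm ahead of it and the grasp point (between the pads) lies 11 mm behind it; z points along the fingers, y is the direction in which the jaws open and shut (so a half turn about z gives the same grasp; the last joint's range is limited). The gripper opens to 85 mm and grips with 20 to 120 N. Pads are 22 mm wide; open, the fingers measure 114 mm over their backs; the gripper's body (76 mm by 85 mm) begins 54 mm behind the grasp point. The pads swing forward as they close: fully open they stand 13 mm farther back than shut.
Start: joints at [-1.17, 0.238, -0.013, 1.319, 0, 1.571], TCP at [204.813, -483.354, 239.276] pointing down, gripper open.
Joint ranges: [-2.66, 2.66], [-1.03, 1.9], [-1.14, 1.46], [-1.82, 2.27], [-1.45, 1.34], [-3.14, 3.14]. Speed limits (rad/s): [2.22, 2.22, 2.79, 3.14, 3.14, 3.14].

## Interface

Orientations are given as a 3x3 rotation matrix whose columns are the frame's x, y, z axes.
In Python, from station import arm gives the robot as it stands.
- The arm moves only by the tool play_rows, never from a script. Its argument "commands" is a list that holds one entry, the list of rows, each a list of 5 numbers: the closure in counts, from 0 (fully open) to 255 (shut), then the shift along the tool's x, y, z in mm, then the turn about the tool's z in rad. In form: [[[gripper, tx, ty, tz, roll], ...]]. A call has 1 to 10 rows; each row shifts and turns the commanded pose from where the row before left it, along the tool's axes as they then stand; what a row does not reach is not made up. A row lasts 1/10 s, in which the tool goes at most 50 mm and 8.59 degrees, less where a joint would pass 70% of its speed; a pose out of reach is approached as far as the arm can. A call with a gripper value outside its range is refused whole. The fingers move at their own pace and stop on an object; "squeeze" is the grip in N (left out, the last holds). Time passes only in rows, so rows that do not move let the fingers close. It gives the time, the measured TCP pose, the force and the opening at its end, in the units of the state.
- arm.get_obs(): the state, without advancing time (a new reading comes with each control period).
- arm.read_camera(name): name is "scene" or "top" or "wrist"; returns a dict with "img" (400x640x3 uint8, blue, green, red), "range_z" (400x640 float32, mm along the optical axis (not along the pixel's ray), 0 where there is no reading), "camera_matrix" (3x3 intrinsics, pixels), "xyz" and "orientation" of the camera in the world. Camera axes: x right, y down, z forward; pixel columns grow to the right and rows downward; lengths in mm; the calibration is good to about 2 mm. A picture is of the moment at which its call begins.
- arm.hand_in(): hands the job in, once; it reports no verdict.
The state is a dict: "clock": time; "qpos": joint angles; "joint_velocities": joint speeds; "joint_efforts": joint torques, N m; "tcp_pos": TCP position; "tool_rot": TCP orientation; "contact_force": force on the tool from outside, world axes, zero at the start; "moment": the same for the moment, N m; "opening": finger opening in mm.
Only numpy, scipy, OpenCV 4.12 (cv2) and the standard library are available. Lean on these libraries where they do the work, as an engineer would, in place of code of your own. Each camera call takes 0.05 s, during which the arm holds its last target. There are 200 camera calls.

## Working session

There is one attempt and no reset: what is moved stays moved. The work goes in short steps, Python scripts to look and compute and a tool call to move; the robot and the scene stay as the last step left them, time stands still between calls to the robot, and variables do not carry over. Pictures are saved under pics/ and viewed, about 8 in all and at most 12, crops included, and the job is handed in when it is done.

Besides the shell and the picture viewer there is one more tool, called after ">>>" as name(argument=value, ...) on one line, values as JSON. play_rows: Moves the arm, as the interface text tells. Its arguments: {"type":"object","properties":{"commands":{"type":"array"},"squeeze":{"type":"number"}},"required":["commands"]}

```bash
mkdir -p pics; cat > h.py <<'E'
import numpy as np, cv2
from station import arm
def cam(n):
    c=arm.read_camera(n); return c
def world(c,u,v,z=None):
    K=np.array(c["camera_matrix"]);R=np.array(c["orientation"]);t=np.array(c["xyz"])
    d=R@np.linalg.solve(K,[u,v,1.0])
    if z is None:
        r=c["range_z"][int(round(v)),int(round(u))]; return t+d*r
    return t+d*(z-t[2])/d[2]
E
python3 - <<'E'
from h import *
for n in ("top","scene"):
    c=cam(n); cv2.imwrite(f"pics/{n}0.png",c["img"]); print(n,c["xyz"],c["camera_matrix"],c["orientation"])
    np.savez(f"{n}0.npz",**{k:np.array(v) for k,v in c.items()})
o=arm.get_obs(); print(o["tcp_pos"],o["tool_rot"],o["clock"],o["opening"])
E
```

```text
top [ 470.12534944  -45.50838657 1051.80524419] [[410.0383863    0.         308.76949208]
 [  0.         410.0383863  204.19290963]
 [  0.           0.           1.        ]] [[ 0.01276064 -0.9863359   0.16425184]
 [-0.99980372 -0.01507557 -0.01285489]
 [ 0.01515543 -0.16405556 -0.98633467]]
scene [-208.97194267  876.48290475  803.5362161 ] [[445.83343455   0.         323.532986  ]
 [  0.         445.83343455 195.87164774]
 [  0.           0.           1.        ]] [[-0.75086583 -0.33937105  0.56659315]
 [-0.66045362  0.38422999 -0.6451111 ]
 [ 0.00122995 -0.85860038 -0.51264401]]
[ 204.68040938 -483.05245928  238.72494942] [[ 9.20756788e-01  3.90136699e-01 -5.41857954e-04]
 [ 3.90137075e-01 -9.20755946e-01  1.24514780e-03]
 [-1.31410803e-05 -1.35787717e-03 -9.99999078e-01]] 0.1 85.44805692711897
```

View pics/top0.png

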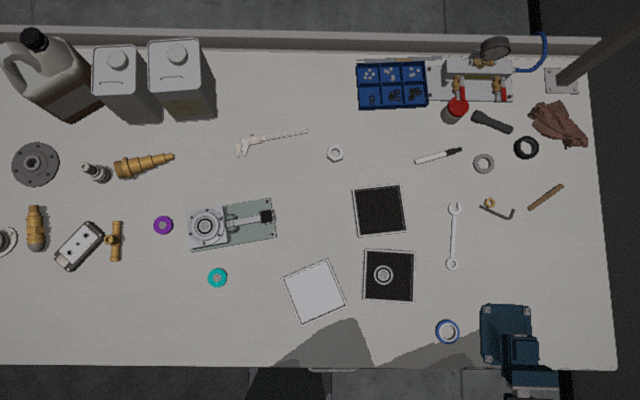

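View pics/scene0.png

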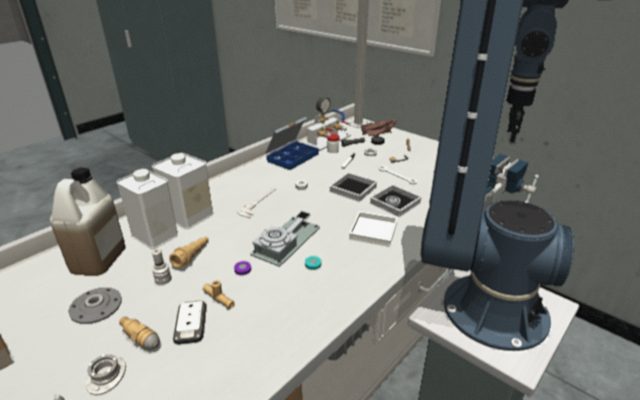

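Top view: the nest ring is at about (206,227) and the black paddle at (267,216). The trays are the empty black one at (380,210), the black one holding a bearing at (388,275), and a white decoy at (315,291). The purple (163,225) and turquoise (217,278) discs are also decoys. The empty tray is the black one with nothing in it. Next I measure these and confirm them in one crop.

```bash
python3 - <<'E'
from h import *
c=dict(np.load("top0.npz")); im=c["img"]; g=cv2.cvtColor(im,cv2.COLOR_BGR2GRAY)
print(world(c,206,227,62),world(c,206,227),world(c,267,216,45),world(c,267,216))
# black blobs
m=(g<60).astype(np.uint8); n,l,s,ct=cv2.connectedComponentsWithStats(m)
for i in range(1,n):
    x,y,w,h,a=s[i]
    if 100<x<450 and 170<y<310 and a>40:
        r=cv2.minAreaRect(np.argwhere(l==i)[:,::-1].astype(np.float32))
        z=45 if a<600 else 4.5
        p=[world(c,*q,z)[:2].round(1) for q in cv2.boxPoints(r)]
        print(ct[i].round(1),a,world(c,*r[0],z).round(1),np.array(p).tolist(),[round(float(np.hypot(*(p[k]-p[k-1]))),1) for k in range(4)])
# ring by Hough in an enlarged crop
x0,y0=180,190; crop=cv2.resize(g[y0:265,x0:285],None,fx=6,fy=6,interpolation=cv2.INTER_CUBIC)
col=cv2.resize(im[180:310,180:420],None,fx=3.3,fy=3.3,interpolation=cv2.INTER_CUBIC); cv2.imwrite("pics/crop1.png",col)
# ring top by depth: points with world z 55..70
H,W=g.shape; vv,uu=np.mgrid[190:265,180:285]
K=c["camera_matrix"];rz=c["range_z"][190:265,180:285]
d=np.stack([(uu-K[0,2])/K[0,0],(vv-K[1,2])/K[1,1],np.ones_like(uu)],-1)*rz[...,None]
P=d@c["orientation"].T+c["xyz"]
mk=(P[...,2]>56)&(P[...,2]<72); q=P[mk]; print(len(q),q.mean(0),np.percentile(q[:,2],[5,50,95]))
print("encl",cv2.minEnclosingCircle(q[:,:2].astype(np.float32)))
E
```

```text
[575.31254825 189.14184023  62.        ] [575.66162741 189.92056145  58.71518598] [606.60089453  44.31703938  45.        ] [606.78116414  44.43568917  43.67011788]
[379.6 209.7] 1989 [ 633.3 -243.4    4.5] [[683.8, -177.5], [701.8, -295.4], [583.6, -308.3], [566.3, -192.5]] [118.5, 119.3, 118.9, 117.1]
[265.8 216. ] 134 [606.7  47.1  45. ] [[619.3, 63.0], [623.2, 35.7], [594.1, 31.3], [590.2, 58.5]] [29.4, 27.6, 29.4, 27.5]
[204.5 226.1] 56 [580.1 197.6  45. ] [[579.2, 222.7], [605.6, 198.4], [581.1, 172.5], [554.9, 196.9]] [35.4, 35.9, 35.7, 35.8]
[117.4 240.2] 110 [541.7 409.9  45. ] [[497.9, 421.3], [588.0, 421.4], [586.2, 398.3], [496.2, 398.6]] [22.8, 90.1, 23.2, 90.0]
[390.4 276. ] 1848 [ 465.  -265.1    4.5] [[407.4, -203.4], [526.5, -209.1], [523.8, -328.1], [404.6, -320.1]] [116.7, 119.2, 119.0, 119.5]
[383.  274.6] 51 [ 467.  -241.6   45. ] [[467.3, -217.9], [490.4, -241.4], [466.7, -265.3], [443.8, -241.8]] [33.5, 33.0, 33.7, 32.8]
683 [577.83241974 193.63480127  60.60215477] [56.72747845 60.67006641 64.24488854]
encl ((576.3057250976562, 194.24221801757812), 44.26620864868164)
```

View pics/crop1.png

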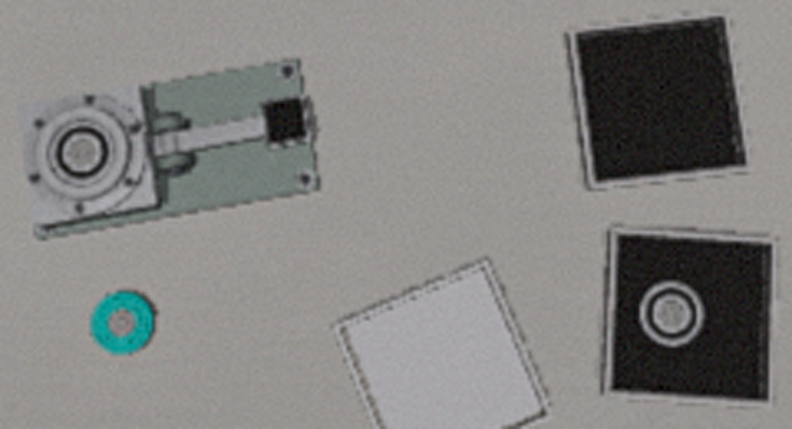

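The crop confirms it: nest and paddle at left, empty black tray at upper right (656,103 in the crop), used tray at lower right, and the decoys clear. The paddle-to-pocket distance of about 149 mm matches the 150 mm given. I'll roll first so the jaws lie across the lever, and close the gripper.

>>> play_rows(commands=[[[255, 0, 0, 0, -0.149], [255, 0, 0, 0, -0.149], [255, 0, 0, 0, -0.149], [255, 0, 0, 0, -0.149], [255, 0, 0, 0, -0.149], [255, 0, 0, 0, -0.149], [255, 0, 0, 0, -0.149], [255, 0, 0, 0, -0.149], [255, 0, 0, 0, -0.149], [255, 0, 0, 0, 0]]])

```text
clock: 1.1
tcp_pos: [204.7, -483.2, 238.9]
tool_rot: [[-0.172, 0.985, -0.0], [0.985, 0.172, 0.001], [0.001, -0.0, -1.0]]
contact_force: [0.2, 0.5, 0.7]
opening: 0.1
```

>>> play_rows(commands=[[[255, 22.6, 24.4, 0, 0], [255, 22.6, 24.4, 0, 0], [255, 22.6, 24.4, 0, 0], [255, 22.6, 24.4, 0, 0], [255, 22.6, 24.4, 0, 0], [255, 22.6, 24.4, 0, 0], [255, 22.6, 24.4, 0, 0], [255, 22.6, 24.4, 0, 0], [255, 22.6, 24.4, 0, 0], [255, 22.6, 24.4, 0, 0]]])

```text
clock: 2.1
tcp_pos: [407.4, -217.9, 239.2]
tool_rot: [[-0.165, 0.986, -0.0], [0.986, 0.165, 0.0], [0.0, -0.0, -1.0]]
contact_force: [0.3, -0.3, 1.0]
opening: 0.0
```

>>> play_rows(commands=[[[255, 22.6, 24.4, 0, 0], [255, 22.6, 24.4, 0, 0], [255, 22.6, 24.4, 0, 0], [255, 22.6, 24.4, 0, 0], [255, 22.6, 24.4, 0, 0], [255, 22.6, 24.4, 0, 0], [255, 22.6, 24.4, 0, 0], [255, 22.6, 24.4, 0, 0], [255, 22.6, 24.4, 0, 0], [255, 22.6, 24.4, 0, 0]]])

```text
clock: 3.1
tcp_pos: [609.4, 46.3, 239.0]
tool_rot: [[-0.165, 0.986, -0.0], [0.986, 0.165, 0.0], [0.0, -0.0, -1.0]]
contact_force: [0.6, -0.1, 0.1]
opening: 0.3
```

>>> play_rows(commands=[[[255, 0, 0, 0, 0], [255, 0, 0, 0, 0]]])

```text
clock: 3.3
tcp_pos: [608.6, 45.5, 238.6]
tool_rot: [[-0.168, 0.986, -0.001], [0.986, 0.168, -0.0], [0.0, -0.001, -1.0]]
contact_force: [-0.2, 0.3, -0.6]
opening: -0.0
```

```bash
python3 - <<'E'
from h import *
o=arm.get_obs(); print(o["clock"],o["tcp_pos"],o["tool_rot"],o["contact_force"])
c=cam("wrist"); cv2.imwrite("pics/w1.png",c["img"]); np.savez("w1.npz",**{k:np.array(v) for k,v in c.items()})
print(c["xyz"],c["orientation"])
def px(P):
    q=np.array(c["camera_matrix"])@(np.array(c["orientation"]).T@(np.array(P)-c["xyz"])); return q[:2]/q[2]
for P in ([606.7,47.1,45],[577,193,62]): print(px(P))
E
```

```text
3.3 [608.6269995   45.54753118 238.57019471] [[-1.68199889e-01  9.85751872e-01 -1.42989984e-03]
 [ 9.85752909e-01  1.68199724e-01 -2.35579624e-04]
 [ 8.28570382e-06 -1.44915240e-03 -9.99998950e-01]] [-0.17813716  0.27039957 -0.56063036]
[594.83715842 128.22375117 373.13044612] [[ 9.85795408e-01  1.59213541e-01  5.34645888e-02]
 [ 1.67949089e-01 -9.33140604e-01 -3.17870597e-01]
 [-7.19324516e-04  3.22334703e-01 -9.46625492e-01]]
[313.29249735 170.47476475]
[306.80708328  -8.20858568]
```

View pics/w1.png

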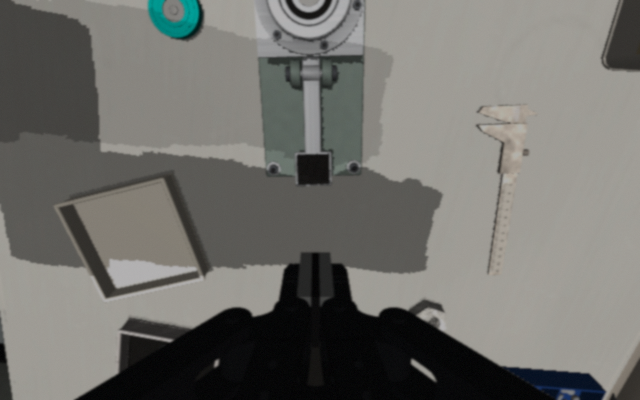

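The wrist view shows the paddle at (314,169), within 2 px of the predicted (313,170). Descending.

>>> play_rows(commands=[[[255, 1, -1.5, 40, 0], [255, 0, 0, 40, 0], [255, 0, 0, 40, 0], [255, 0, 0, 35, 0], [255, 0, 0, 15, 0], [255, 0, 0, 8, 0], [255, 0, 0, 5, 0], [255, 0, 0, 5, 0], [255, 0, 0, 5, 0], [255, 0, 0, 0, 0]]])

```text
clock: 4.35
tcp_pos: [607.7, 45.6, 46.7]
tool_rot: [[-0.17, 0.985, 0.001], [0.985, 0.17, -0.0], [-0.0, 0.001, -1.0]]
contact_force: [0.1, -0.4, -0.6]
opening: -0.2
```

>>> play_rows(commands=[[[255, 0, 0, 4, 0], [255, 0, 0, 4, 0], [255, 0, 0, 3, 0], [255, 0, 0, 2, 0], [255, 0, 0, 0, 0]]])

```text
clock: 4.85
tcp_pos: [607.5, 45.9, 33.3]
tool_rot: [[-0.17, 0.985, 0.001], [0.985, 0.17, 0.0], [0.0, 0.001, -1.0]]
contact_force: [1.1, -1.7, 2.9]
opening: -0.3
```

>>> play_rows(commands=[[[255, 0, 0, 2, 0], [255, 0, 0, 1, 0], [255, 0, 0, 1, 0], [255, 0, 0, 0, 0]]])

```text
clock: 5.25
tcp_pos: [607.7, 45.9, 31.0]
tool_rot: [[-0.17, 0.985, 0.002], [0.985, 0.17, 0.0], [-0.0, 0.002, -1.0]]
contact_force: [-2.0, -3.3, 19.1]
opening: 0.0
```

The force jumped to 19 N at z = 31 mm, so the paddle is on its stop. I'll lift off and look at the bearing.

>>> play_rows(commands=[[[255, 0, 0, -5, 0], [255, 0, 0, -20, 0], [255, 0, 0, -40, 0], [255, 0, 0, -40, 0], [120, 10, 0, -40, 0], [80, 25, 0, -25, 0], [80, 25, 0, 0, 0], [80, 0, 0, 0, 0], [80, 0, 0, 0, 0], [80, 0, 0, 0, 0]]])

```text
clock: 6.25
tcp_pos: [596.4, 104.6, 198.4]
tool_rot: [[-0.17, 0.985, -0.002], [0.985, 0.17, -0.0], [0.0, -0.002, -1.0]]
contact_force: [0.4, 0.2, -0.6]
opening: 58.5
```

```bash
python3 - <<'E'
from h import *
o=arm.get_obs(); print(o["clock"],o["tcp_pos"],o["opening"])
c=cam("wrist"); im=c["img"]; cv2.imwrite("pics/w2.png",im); np.savez("w2.npz",**{k:np.array(v) for k,v in c.items()})
def px(P):
    q=np.array(c["camera_matrix"])@(np.array(c["orientation"]).T@(np.array(P)-c["xyz"])); return q[:2]/q[2]
print(px([577,193,73.5]))
vv,uu=np.mgrid[0:400,0:640]; K=c["camera_matrix"]
P=np.stack([(uu-K[0,2])/K[0,0],(vv-K[1,2])/K[1,1],np.ones_like(uu)],-1)*c["range_z"][...,None]@c["orientation"].T+c["xyz"]
near=np.hypot(P[...,0]-577,P[...,1]-193)<50
for lo,hi in((70,78),(59,65),(20,30)):
    nr=near if lo>50 else np.hypot(P[...,0]-607,P[...,1]-46)<25
    q=P[nr&(P[...,2]>lo)&(P[...,2]<hi)]
    if len(q)>5: print(lo,len(q),q.mean(0),(q.min(0)+q.max(0))/2,np.ptp(q,axis=0))
E
```

```text
6.25 [596.40812627 104.6433133  198.3966733 ] 58.54489346022403
[309.06790564  71.65191815]
70 3697 [578.16032693 194.24203708  73.02747118] [578.21790947 193.77125168  72.91866041] [46.62622253 46.83547178  5.3608996 ]
59 3580 [578.1791651  195.18356061  61.86302455] [578.28572224 193.78468267  61.87448946] [68.74205732 68.47784852  5.6939798 ]
20 1047 [605.89646668  50.74358749  22.54898187] [605.50626739  50.04931967  23.30986297] [37.53632506 41.5154948   6.61786697]
```

View pics/w2.png

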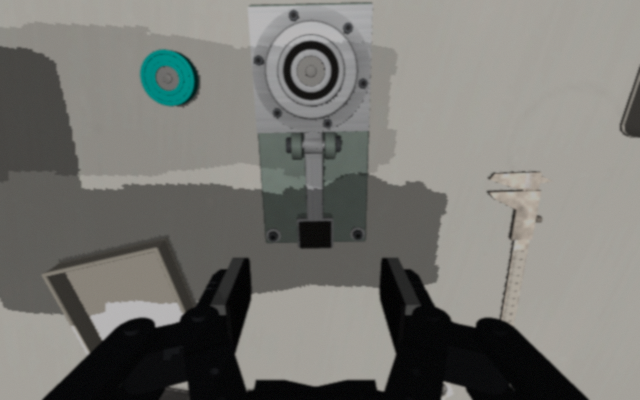

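The wrist view shows the bearing standing proud at (311,70), with its top at 73 mm, the rim at 61.9 mm and the paddle at 22.5 mm. Diameters of 46.7 and 68.7 mm match. Bearing centre is (578.2, 193.9), so I'll go above it.

>>> play_rows(commands=[[[75, 30, -1, 20, 0], [75, 30, -1, 30, 0], [75, 31, -0.7, 30, 0], [75, 0, 0, 20, 0], [75, 0, 0, 9, 0], [75, 0, 0, 0, 0], [75, 0, 0, 0, 0]]])

```text
clock: 7.0
tcp_pos: [579.4, 193.4, 91.0]
tool_rot: [[-0.169, 0.986, 0.001], [0.986, 0.169, 0.0], [0.0, 0.001, -1.0]]
contact_force: [0.3, -0.2, 0.2]
opening: 60.6
```

>>> play_rows(commands=[[[75, 0.5, -1.2, 8, 0], [75, 0, 0, 8, 0], [75, 0, 0, 4, 0], [75, 0, 0, 2, 0], [75, 0, 0, 0, 0]]])

```text
clock: 7.5
tcp_pos: [577.3, 194.4, 68.0]
tool_rot: [[-0.17, 0.985, -0.001], [0.985, 0.17, -0.0], [-0.0, -0.001, -1.0]]
contact_force: [0.5, -0.6, 0.2]
opening: 60.1
```

>>> play_rows(commands=[[[90, 0, 0, 0, 0], [100, 0, 0, 0, 0], [110, 0, 0, 0, 0], [120, 0, 0, 0, 0], [140, 0, 0, 0, 0], [140, 0, 0, 0, 0], [140, 0, 0, 0, 0], [140, 0, 0, 0, 0]]], squeeze=50)

```text
clock: 8.3
tcp_pos: [577.6, 194.5, 68.5]
tool_rot: [[-0.17, 0.985, 0.0], [0.985, 0.17, 0.0], [0.0, 0.0, -1.0]]
contact_force: [-0.2, 0.6, 4.5]
opening: 44.7
```

The opening of 44.7 mm is less than 47, so I'll check before lifting.

```bash
python3 - <<'E'
from h import *
o=arm.get_obs(); print(o["opening"],o["contact_force"])
c=cam("wrist"); im=c["img"]; cv2.imwrite("pics/w3.png",cv2.resize(im[150:400,180:460],None,fx=2.4,fy=2.4,interpolation=cv2.INTER_CUBIC))
vv,uu=np.mgrid[0:400,0:640]; K=c["camera_matrix"]
P=np.stack([(uu-K[0,2])/K[0,0],(vv-K[1,2])/K[1,1],np.ones_like(uu)],-1)*c["range_z"][...,None]@c["orientation"].T+c["xyz"]
q=P[(np.hypot(P[...,0]-578,P[...,1]-194)<20)&(P[...,2]>64)&(P[...,2]<85)]
A=np.c_[q[:,:2]-[578,194],np.ones(len(q))]; print(len(q),np.linalg.lstsq(A,q[:,2],rcond=None)[0])
E
```

```text
44.66920031331897 [-0.19981622  0.60257812  4.47689014]
5742 [1.79617735e-03 1.57518787e-03 7.23833108e+01]
```

View pics/w3.png

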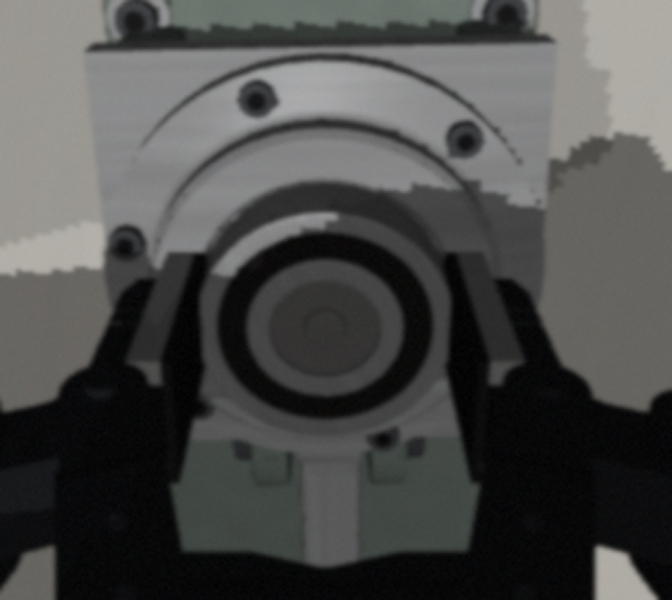

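The bearing is level (slope about 0.002), centred between the pads and gripped across its sides. I'll lift gently.

>>> play_rows(commands=[[[140, 0, 0, -2, 0], [140, 0, 0, -4, 0], [140, 0, 0, -8, 0], [140, 0, 0, -15, 0], [140, 0, 0, -20, 0], [140, 0, 0, -20, 0], [140, 0, 0, -12, 0], [140, 0, 0, 0, 0], [140, 0, 0, 0, 0]]])

```text
clock: 9.25
tcp_pos: [577.4, 194.4, 149.0]
tool_rot: [[-0.17, 0.985, -0.0], [0.985, 0.17, 0.0], [0.0, -0.0, -1.0]]
contact_force: [-0.0, 1.1, -1.1]
opening: 44.2
```

```bash
python3 - <<'E'
from h import *
o=arm.get_obs(); t=o["tcp_pos"]; print(o["clock"],t,o["opening"],o["contact_force"])
c=cam("wrist"); im=c["img"]
vv,uu=np.mgrid[0:400,0:640]; K=c["camera_matrix"]
P=np.stack([(uu-K[0,2])/K[0,0],(vv-K[1,2])/K[1,1],np.ones_like(uu)],-1)*c["range_z"][...,None]@c["orientation"].T+c["xyz"]
q=P[(np.hypot(P[...,0]-t[0],P[...,1]-t[1])<18)&(abs(P[...,2]-t[2]-4)<12)]
A=np.c_[q[:,:2]-t[:2],np.ones(len(q))]; s=np.linalg.lstsq(A,q[:,2],rcond=None)[0]; print(len(q),s, "top-tcp",s[2]-t[2], (q.min(0)+q.max(0))/2)
R=np.array(o["tool_rot"]); print("to tray, tool axes", R.T@(np.array([633.3,-243.4,t[2]])-t))
E
```

```text
9.25 [577.3706625  194.41590006 149.00099365] 44.24333759785711 [-0.04361935  1.11333271 -1.05933505]
4665 [1.36409074e-03 1.18153882e-03 1.52791234e+02] top-tcp 3.7902403642099785 [577.39398137 194.43634149 152.85094954]
to tray, tool axes [-4.40947048e+02 -1.94049833e+01 -2.72160518e-02]
```

The bearing is held level, with its top 3.8 mm above the TCP. The set-down TCP height is therefore about 14.7 mm. Transferring.

>>> play_rows(commands=[[[140, -20, -1, 0, 0], [140, -30, -1.5, 0, 0], [140, -36, -1.6, 0, 0], [140, -36, -1.6, 0, 0], [140, -36, -1.6, 0, 0], [140, -36, -1.6, 0, 0], [140, -36, -1.6, 0, 0], [140, -36, -1.6, 0, 0], [140, -36, -1.6, 0, 0], [140, -36, -1.6, 0, 0]]])

```text
clock: 10.3
tcp_pos: [619.4, -142.6, 148.0]
tool_rot: [[-0.17, 0.985, -0.002], [0.985, 0.17, 0.001], [0.001, -0.002, -1.0]]
contact_force: [1.2, 0.7, -1.3]
opening: 44.5
```

>>> play_rows(commands=[[[140, -36, -1.6, 0, 0], [140, -30, -1.5, 0, 0], [140, -25, -1, 0, 0], [140, -12, -0.6, 0, 0], [140, 0, 0, 0, 0], [140, 0, 0, 0, 0]]])

```text
clock: 10.9
tcp_pos: [632.5, -242.7, 148.6]
tool_rot: [[-0.17, 0.985, -0.001], [0.985, 0.17, 0.001], [0.001, -0.001, -1.0]]
contact_force: [0.0, -0.4, -1.9]
opening: 44.4
```

```bash
python3 - <<'E'
from h import *
o=arm.get_obs(); t=o["tcp_pos"]; print(o["clock"],t,o["opening"],o["contact_force"])
print(np.array(o["tool_rot"]).T@(np.array([633.3,-243.4,t[2]])-t))
c=cam("wrist"); cv2.imwrite("pics/w4.png",c["img"])
E
```

```text
10.9 [ 632.47922595 -242.65210187  148.61752758] 44.41131503455983 [ 0.01356599 -0.3575763  -1.89875798]
[-0.87672185  0.68145254 -0.00169781]
```

View pics/w4.png

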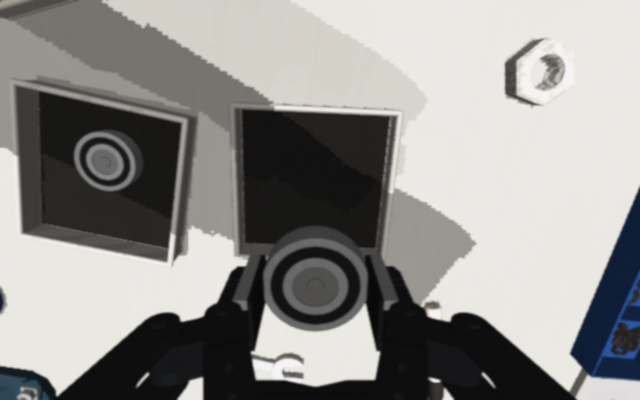

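The bearing is held at (315,285), above the empty tray (centre about (315,180), offset by the camera's tilt). The used tray is at (105,160). Lowering.

>>> play_rows(commands=[[[140, 0, 0, 20, 0], [140, 0, 0, 30, 0], [140, 0, 0, 30, 0], [140, 0, 0, 25, 0], [140, 0, 0, 12, 0], [140, 0, 0, 7, 0], [140, 0, 0, 4, 0], [140, 0, 0, 0, 0], [140, 0, 0, 0, 0]]])

```text
clock: 11.85
tcp_pos: [633.5, -243.7, 22.4]
tool_rot: [[-0.17, 0.985, 0.002], [0.985, 0.17, -0.001], [-0.001, 0.001, -1.0]]
contact_force: [-0.7, 0.6, -1.4]
opening: 44.9
```

>>> play_rows(commands=[[[140, 0, 0, 2, 0], [140, 0, 0, 0, 0], [140, 0, 0, 1, 0], [140, 0, 0, 0, 0]]])

```text
clock: 12.25
tcp_pos: [632.8, -243.6, 18.3]
tool_rot: [[-0.17, 0.985, -0.0], [0.985, 0.17, 0.0], [0.0, 0.0, -1.0]]
contact_force: [-0.1, -0.1, -2.1]
opening: 44.7
```

>>> play_rows(commands=[[[140, 0, 0, 1.5, 0], [140, 0, 0, 1, 0], [140, 0, 0, 0.5, 0], [140, 0, 0, 0, 0], [140, 0, 0, 0, 0]]])

```text
clock: 12.75
tcp_pos: [632.8, -243.5, 15.3]
tool_rot: [[-0.17, 0.985, -0.0], [0.985, 0.17, 0.0], [0.0, -0.0, -1.0]]
contact_force: [0.1, 0.1, -1.8]
opening: 44.9
```

>>> play_rows(commands=[[[140, 0, 0, 0.7, 0], [140, 0, 0, 0.5, 0], [140, 0, 0, 0, 0], [140, 0, 0, 0, 0]]])

```text
clock: 13.15
tcp_pos: [632.9, -243.5, 14.1]
tool_rot: [[-0.17, 0.985, 0.0], [0.985, 0.17, 0.0], [0.0, 0.0, -1.0]]
contact_force: [0.3, 0.2, -0.4]
opening: 44.8
```

>>> play_rows(commands=[[[140, 0, 0, 0.5, 0], [140, 0, 0, 0, 0], [140, 0, 0, 0, 0]]])

```text
clock: 13.45
tcp_pos: [632.9, -243.5, 14.1]
tool_rot: [[-0.17, 0.985, 0.0], [0.985, 0.17, -0.0], [-0.0, 0.0, -1.0]]
contact_force: [-2.8, 0.5, 4.9]
opening: 44.9
```

The bearing is on the floor (+4.9 N and no further descent). I'll open only part way, then retreat.

>>> play_rows(commands=[[[115, 0, 0, 0, 0], [105, 0, 0, 0, 0], [95, 0, 0, 0, 0], [85, 0, 0, 0, 0], [75, 0, 0, 0, 0], [75, 0, 0, 0, 0], [75, 0, 0, 0, 0], [75, 0, 0, 0, 0]]])

```text
clock: 14.25
tcp_pos: [632.8, -243.5, 13.6]
tool_rot: [[-0.17, 0.985, -0.0], [0.985, 0.17, 0.0], [0.0, -0.0, -1.0]]
contact_force: [-0.2, -0.8, -0.7]
opening: 60.3
```

>>> play_rows(commands=[[[75, 0, 0, -4, 0], [75, 0, 0, -10, 0], [75, 0, 0, -25, 0], [75, 0, 0, -40, 0], [75, 0, 0, -40, 0], [75, -20, 0, -40, 0], [75, -30, 0, 0, 0], [75, -10, 0, 0, 0], [75, 0, 0, 0, 0], [75, 0, 0, 0, 0]]])

```text
clock: 15.25
tcp_pos: [642.5, -302.0, 171.9]
tool_rot: [[-0.17, 0.985, -0.002], [0.985, 0.17, 0.001], [0.001, -0.001, -1.0]]
contact_force: [-0.8, -0.2, -0.1]
opening: 60.2
```

```bash
python3 - <<'E'
from h import *
o=arm.get_obs(); print(o["clock"],o["tcp_pos"],o["opening"],o["contact_force"])
c=cam("wrist"); cv2.imwrite("pics/w5.png",c["img"])
vv,uu=np.mgrid[0:400,0:640]; K=c["camera_matrix"]
P=np.stack([(uu-K[0,2])/K[0,0],(vv-K[1,2])/K[1,1],np.ones_like(uu)],-1)*c["range_z"][...,None]@c["orientation"].T+c["xyz"]
q=P[(np.hypot(P[...,0]-633,P[...,1]+243)<35)&(P[...,2]>13)&(P[...,2]<40)]
A=np.c_[q[:,:2]-[633,-243],np.ones(len(q))]; print(len(q),np.linalg.lstsq(A,q[:,2],rcond=None)[0],(q.min(0)+q.max(0))/2,np.ptp(q,axis=0))
E
```

```text
15.25 [ 642.48086293 -301.98974604  171.85758577] 60.19031803554053 [-0.76064786 -0.16095013 -0.05623342]
2672 [1.24757161e-03 8.01835604e-04 1.80402707e+01] [ 633.74919033 -244.26458304   18.01264022] [46.38763028 46.78496574  5.6406092 ]
```

View pics/w5.png

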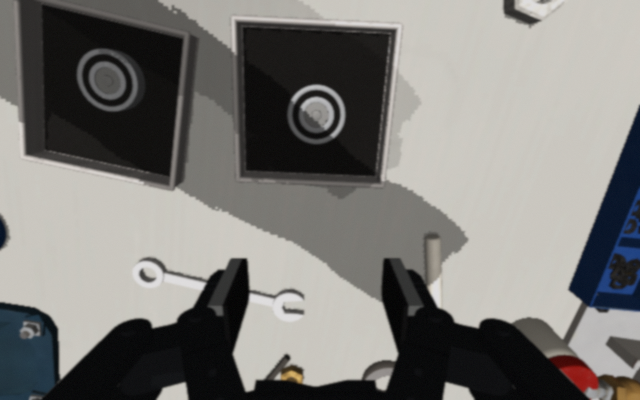

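The bearing lies flat in the middle of the formerly empty tray at (316,114). Its top is at 18.0 mm (18.5 expected) and its slope is about 0.001. The other tray's bearing at (108,80), the wrench and the nut look undisturbed, so I'm handing in.

```bash
python3 -c "
from station import arm
print(arm.hand_in())"
```

```text
the job is handed in; nothing more can be done
None
```

I pressed the lift-out lever down onto its stop, lifted the bearing out of the nest, laid it in the empty black tray and handed the job in at about 15 s. `hand_in()` gives no verdict, so this rests on my own checks.

- **Lever:** the force rose to 19 N at the stop. Afterwards the paddle top measured 22.5 mm (about 23 expected). The bearing's top stood about 11 mm above the rim, and its centre was within 1 mm of the pocket's.
- **Bearing in tray:** it lies about 1 mm from the tray's centre with a slope of about 0.001. Its top is at 18.0 mm (18.5 expected), so its centre is about 11 mm above the tray's underside, within the 8.5–14.5 mm limits. It is released, and the gripper is some 140 mm clear of the tray.
- **Left alone:** in the last picture the other tray's bearing and the wrench look undisturbed, as does the part of the nut in view. I did not measure them again. The caliper was not in that picture, but the arm never worked near it.
- **Disagreement:** while gripping, the opening read about 44.7 mm instead of 47 mm. The camera showed the bearing level and centred between the pads, so I took it as pad flex or reading offset and carried on. It lifted and released normally.

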